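# Hang the lift-off door on the paint cabinet and shut it

### The job

Lift the white-framed door out of the wooden drying stand and hang it, opened, on the small blue paint cabinet: lower it so that both steel knuckles go all the way down over the two brass hinge pins together. Then let go and swing the door shut against the cabinet front. The hinge strip may have been shifted sideways in its slots, so feel for the pins and work gently: never bang or force the door on the cabinet, and leave everything else where it is.

Things in the scene. Friction and masses are not known exactly. Their poses are not given: they have to be found in the camera images.
- cabinet: fixed blue open-fronted cabinet, 170 mm high. Origin on the table, straight under the middle of the range where the pins can stand; x points into the cabinet, y along its front from the hinge side to the latch side, z up. It spans x 6..170, y -30..165 mm. Beside the hinge (y below 26 mm) its front is recessed to x = 18 mm
- pin_low (a point): on top of the lower steel arm (8 mm thick, 16 mm wide), 20 mm above the table; axes as the cabinet. The arms' strip is held in slots and this is the foot of the lower brass pin when the strip is pushed to the slots' hinge-side end. The real pins stand 0 to 14 mm from it along the cabinet's +y, exact in x and z: feel or look. Pins: upright, 8.5 mm wide, 16 mm long, tip 7.5 mm
- pin_high (a point): same for the upper pin, foot 136 mm above the table, straight above the lower one: both have the same unknown shift along the cabinet's +y. The strip and pins are rigid and do not move when pushed. Bring the door to the pins from the cabinet's -x side, lifted 18 to 35 mm above its hung height, as the lower knuckle must pass below the upper arm
- front_plane (a point): point on the flat cabinet front that the shut door meets (cabinet x 6, y 90, z 164 mm); the front is the plane cabinet x = 6 mm for y above 26 mm: a rigid stop without a latch. Door and cabinet or pins must never press or knock on each other with more than 30 N; hanging and shutting need only a few N
- door: loose door, 0.22 to 0.37 kg: panel 12 x 140 x 160 mm (x, y, z), white with a blue field on the outer side. Origin on the knuckles' common axis, level with the panel's underside; x is the normal towards the inner side, y from the knuckles to the free edge, z up. Panel: x -6..6, y 14..154, z 0..160 mm; centre of mass near y 75. Brass knob, 20 mm, 22 mm out of the outer side at y 132, z 85
- top_edge (a point): point on the door's upper edge (door x 0, y 60, z 160 mm), where it can be gripped from above across its 12 mm thickness, as along all of that edge (y 14..154). Gripped close to the knuckles it is less easily twisted in the fingers when a knuckle lands on a pin. The hung door's top is 168 mm above the table
- knuckle_low (a point): centre of the lower mouth of the door's lower knuckle (door z 12 mm on its axis). Both knuckles are steel tubes, 22 mm outer and 11 mm inner diameter, 18 mm high. Fully home it lies at the real foot of the lower pin (within the play of 1.3 mm), the door origin 8 mm above the table
- knuckle_high (a point): same for the upper knuckle (door z 128 mm), which goes to the foot of the upper pin
- free_edge (a point): middle of the free vertical edge, inner side (door x 6, y 154, z 80 mm); it meets the cabinet's front plane when shut. Shut, the door's axes are parallel to the cabinet's; opened by an angle a it is turned +a about z (90 degrees: free edge towards the cabinet's -x). Hung and let go it stays where left, turns with little friction and may lean some 0.02 rad from play
- rack: fixed wooden drying stand, 110 x 60 mm, 34 mm high, that holds the door at the start; origin under its centre. One slot along its x, 14 mm wide, 26 mm deep, floor 8 mm above the table. The door's knuckles are towards the stand's +x, the panel is centred along the slot, its outer side towards the stand's -y
- rack_b: another such stand, holding the board; it may be to the left or to the right of the first
- board: loose plain plywood board 12 x 120 x 95 mm upright in the other stand; origin level with its underside, 84 mm towards the stand's +x from its centre. Leave alone
- jar: jar (44 mm wide, 55 mm high) on the cabinet's top; origin under its centre. Leave alone
- screwdriver: screwdriver, 170 mm long, lying beyond the stands; origin at its middle. Leave alone
- maquette: small terracotta figure, 60 mm wide, 118 mm high. Leave alone
- paint_a: blue paint bottle, 52 mm wide, 120 mm high. Leave alone
- paint_b: orange paint bottle, 52 mm wide, 120 mm high. Leave alone
- mug: white mug, 76 mm wide, 90 mm high. Leave alone
There are look-alikes about, which are no part of the job. There is more than one size of the door; the one meant has the size given above.

How it is judged (in metres and radians):
On the way, in this order (a step that is already met when the one before it is completed fails the run):
1. the door is lifted clear of its stand (height (world z) of door above 0.03 m and horizontal distance between door and cabinet above 0.1 m), for 0.05 s.
2. both knuckles are fully down over the pins, the door open by at least some 30 degrees (x of knuckle_low in the frame of pin_low between -0.006 and 0.006 m and y of knuckle_low in the frame of pin_low between -0.004 and 0.018 m and z of knuckle_low in the frame of pin_low between -0.003 and 0.005 m and x of knuckle_high in the frame of pin_high between -0.006 and 0.006 m and y of knuckle_high in the frame of pin_high between -0.004 and 0.018 m and z of knuckle_high in the frame of pin_high between -0.003 and 0.005 m and x of free_edge in the frame of cabinet below -0.07 m), for 0.2 s.
At the end, for the whole second after the job is handed in: The door hangs on both pins with each knuckle within 5 mm of its arm in height (fully down), stands upright within 0.08 rad, is shut with its free edge within 8 mm of the cabinet front, at rest and let go (x of knuckle_low in the frame of pin_low between -0.006 and 0.006 m and y of knuckle_low in the frame of pin_low between -0.004 and 0.018 m and z of knuckle_low in the frame of pin_low between -0.003 and 0.005 m and x of knuckle_high in the frame of pin_high between -0.006 and 0.006 m and y of knuckle_high in the frame of pin_high between -0.004 and 0.018 m and z of knuckle_high in the frame of pin_high between -0.003 and 0.005 m and x of free_edge in the frame of cabinet between -0.002 and 0.012 m and y of free_edge in the frame of cabinet above 0.13 m and angle between door's own z axis and vertical below 0.08 rad and linear speed of door below 0.02 m/s and contact force between door and the arm below 0.1 N and contact force between door and the fingers below 0.1 N); the robot touches nothing.
It fails at once if the door is pressed or knocked against the cabinet or its pins with more than 30 N (contact force between door and cabinet above 30 N).
It fails at once if a bystander is moved by more than 20 mm (distance of any of board, jar, screwdriver, maquette, paint_a, paint_b, mug from where it was at the start of the episode above 0.02 m).
It also fails if it takes over 72 s, if anything falls off the work surface, if the arm or the gripper's body presses on something with over 40 N, if the wrist force passes 120 N, or if a joint passes its speed limit or range.

### The arm

A 6-joint arm with a two-finger parallel gripper is mounted at the origin on the work surface. World frame = base frame: x ahead of the robot, y to its left, z up, the work surface at z = 0. Lengths are in m, angles in degrees, forces in N, time in s.
With the tool pointing down it reaches from about 0.35 to 0.875 m from the base axis. Payload 4.2 kg.
Tool frame: the origin (TCP) lies at the very end of the fingers, on their centre line; the grasp point (between the pads) lies 19 mm behind it; z points along the fingers, y is the line along which they close (so a half turn about z gives the same grasp; the last joint's range is limited). The gripper opens to 87 mm and grips with 3 to 60 N. Pads are 19 mm wide; open, the fingers measure 117 mm over their backs; the gripper's body (75 mm by 190 mm) begins 51 mm behind the grasp point.
Start: joints at [80.879, 22.042, 0.453, 0, -68.411, -14.817], TCP at [0.254, 0.571, 0.194] pointing down, gripper open.
Joint ranges: [-179.83, 179.83], [-69.29, 118.12], [-61.27, 80.66], [-181.25, 117.63], [-171.15, -9.14], [-177.46, 177.46]. Speed limits (degrees/s): [159.86, 159.86, 180, 180, 180, 180].

### API

Orientations are given as a 3x3 rotation matrix whose columns are the frame's x, y, z axes.
In Python, from station import sense, cams, r gives the robot as it stands. The module is installed in compiled form; this text tells all that it offers.
- The arm moves only by the tool step_arm, never from a script. Its argument "targets" is text: rows parted by semicolons, each of 4 numbers parted by spaces: the shift along the tool's x, y, z in cm, then the turn about the tool's z in degrees. In form: x y z turn; .... A call has 1 to 12 rows; each row shifts and turns the commanded pose from where the row before left it, along the tool's axes as they then stand; what a row does not reach is not made up. A row lasts 1/12 s, in which the tool goes at most 41.7 mm and 7.16 degrees, less where a joint would pass 70% of its speed; a pose out of reach is approached as far as the arm can. A call with a gripper value outside its range is refused whole. "claw" is the finger opening in cm, from 0 to 8.7, set as the call begins (left out, the last holds). The fingers move at their own pace and stop on an object; the grip force is fixed at half the most. Time passes only in rows, so rows that do not move let the fingers close. It gives the time, the measured TCP pose, the force, the opening and the grip force at its end, in the units of the state.
- sense(): the state, without advancing time (a new reading comes with each control period).
- cams.capture(name): name is "scene" or "top"; returns a dict with "frame" (420x560x3 uint8, blue, green, red), "vertical_fov" (degrees; the focal length in pixels is half the picture's height over the tangent of half this angle, whatever the lens; pixels are square), "cx", "cy" (the principal point, pixels), "eye" and "rotation" of the camera in the world. Camera axes: x right, y down, z forward; pixel columns grow to the right and rows downward; lengths in m; the calibration is good to about 2 mm. A picture is of the moment at which its call begins. There is no depth.
- r.finish_job(): hands the job in; it is judged then, once.
The state is a dict: "time_s": time; "joints": joint angles; "joint_velocities": joint speeds; "effort": joint torques, N m; "tcp_pos": TCP position; "ee_rot": TCP orientation; "wrist_force": force on the tool from outside, world axes, zero at the start; "moment": the same for the moment, N m; "gripper_width": opening from 0.0 (shut) to 1.0 (fully open); "gripper_force": force on a finger pad.
Only numpy, scipy, OpenCV 4.12 (cv2) and the standard library are available. Lean on these libraries where they do the work, as an engineer would, in place of code of your own. Each camera call takes 0.05 s, during which the arm holds its last target. There are 200 camera calls.

## Working session

There is one attempt and no reset: what is moved stays moved. The work goes in short steps, Python scripts to look and compute and a tool call to move; the robot and the scene stay as the last step left them, time stands still between calls to the robot, and variables do not carry over. Pictures are saved under pics/ and viewed, at most 10 in all, crops included, and the job is handed in when it is done.

Besides the shell and the picture viewer there is one more tool, called after "Call:" in YAML: its name, and indented under it one key for each argument. step_arm: Moves the arm, as the interface text tells. Its arguments: {"type":"object","properties":{"targets":{"type":"string"},"claw":{"type":"number"}},"required":["targets"]}

```bash
mkdir -p pics; cat > h.py <<'E'
import numpy as np, cv2
from station import sense, cams, r
def cap(n,save=None):
    c=cams.capture(n)
    c['f']=210/np.tan(np.radians(c['vertical_fov'])/2)
    c['R']=np.array(c['rotation']);c['e']=np.array(c['eye'])
    if save: cv2.imwrite('pics/'+save,c['frame'])
    return c
def ray(c,u,v):
    d=c['R']@np.array([(u-c['cx'])/c['f'],(v-c['cy'])/c['f'],1]);return d/np.linalg.norm(d)
def plane(c,u,v,z):
    d=ray(c,u,v);return c['e']+d*(z-c['e'][2])/d[2]
def proj(c,p):
    q=c['R'].T@(np.array(p)-c['e']);return q[:2]/q[2]*c['f']+[c['cx'],c['cy']]
def tri(c1,p1,c2,p2):
    d1,d2=ray(c1,*p1),ray(c2,*p2)
    s=np.linalg.lstsq(np.c_[d1,-d2],c2['e']-c1['e'],rcond=None)[0]
    a,b=c1['e']+s[0]*d1,c2['e']+s[1]*d2
    return (a+b)/2,np.linalg.norm(a-b)
E
python3 - <<'E'
from h import *
for n in('scene','top'):
    c=cap(n,n+'0.png');print(n,c['vertical_fov'],c['cx'],c['cy'],c['e'],c['R'].round(3).tolist())
s=sense();print(s)
a=[cv2.imread('pics/%s0.png'%n) for n in('scene','top')]
E
```

```text
scene 56.1761563732129 278.5354955013435 211.55878519341803 [0.91736608 0.41550533 0.81872909] [[-0.722, 0.561, -0.406], [0.692, 0.596, -0.408], [0.013, -0.575, -0.818]]
top 42.71400065914936 276.98175761058855 208.31997802890206 [0.32264942 0.03829785 1.66881914] [[-0.008, -0.989, 0.149], [-1.0, 0.007, -0.002], [0.001, -0.149, -0.989]]
{'time_s': 0.1, 'joints': array([ 8.08800330e+01,  2.20845568e+01,  3.88787221e-01, -2.30216687e-02,
       -6.84113102e+01, -1.48156636e+01]), 'joint_velocities': array([-0.05060131, -0.16651591,  0.15026924,  0.20430442,  0.07351439,
       -0.02127887]), 'effort': array([ 5.33960138e-04, -3.91686916e+01,  1.87937361e+01,  4.23193440e+00,
        1.35072196e-02, -6.88811338e-05]), 'tcp_pos': array([0.25333715, 0.57071732, 0.19270199]), 'ee_rot': array([[ 9.13941740e-01, -4.05844864e-01, -6.65113129e-04],
       [-4.05845393e-01, -9.13940002e-01, -1.78602090e-03],
       [ 1.16973914e-04,  1.90225214e-03, -9.99998184e-01]]), 'wrist_force': array([-0.14359188,  0.02211208, -0.04618771]), 'moment': array([ 0.01462676, -0.03467996, -0.03443114]), 'gripper_force': 0.0, 'gripper_width': 0.9964653324138896}
```

View pics/scene0.png

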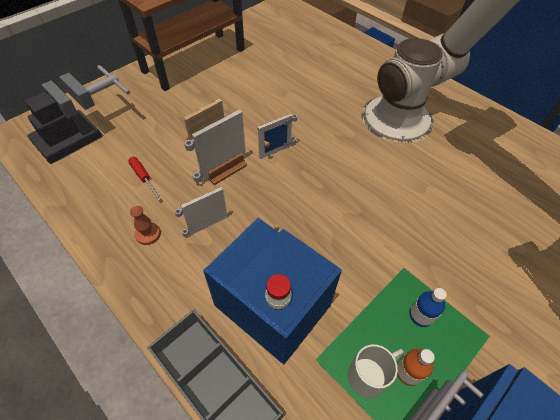

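View pics/top0.png

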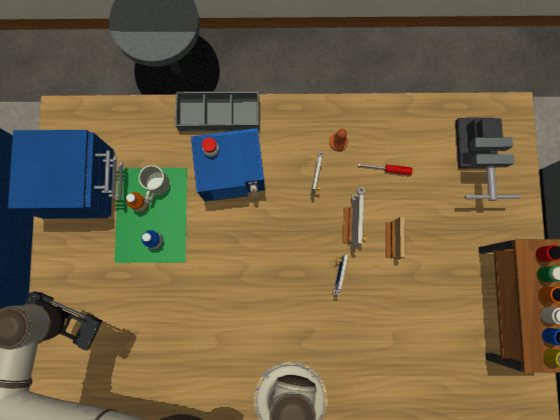

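Scene: the door in a stand is at scene (219,147) / top (358,217). Two look-alikes without stands are smaller: scene (204,212) / top (317,175) and scene (277,135) / top (341,275). The board is at scene (205,118), and the cabinet at scene (272,285) / top (228,165). The door in the stand looks like the one meant, so I'll confirm with enlarged crops.

```bash
python3 - <<'E'
import cv2,numpy as np
s=cv2.imread('pics/scene0.png');t=cv2.imread('pics/top0.png')
a=cv2.resize(s[85:245,160:310],None,fx=3.75,fy=3.75,interpolation=cv2.INTER_CUBIC)[:, :400] if 0 else cv2.resize(s[95:245,165:305],(560,600),interpolation=cv2.INTER_CUBIC)
cv2.imwrite('pics/c1.png',a)
b=cv2.resize(t[120:300,180:420],(800,600),interpolation=cv2.INTER_CUBIC)
cv2.imwrite('pics/c2.png',b)
E
```

```text
(no output)
```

View pics/c1.png

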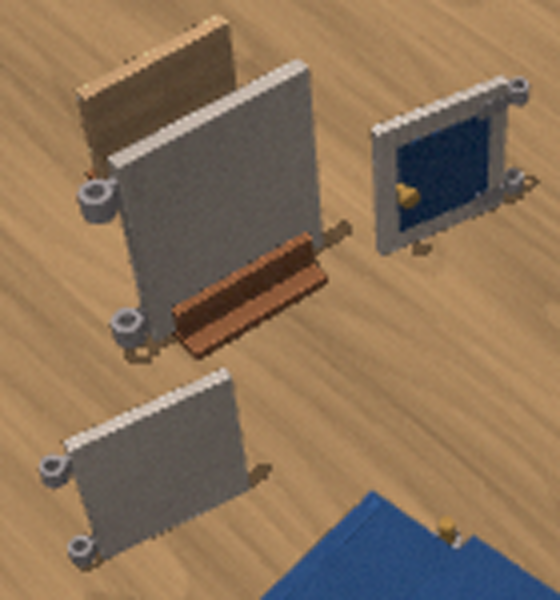

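View pics/c2.png

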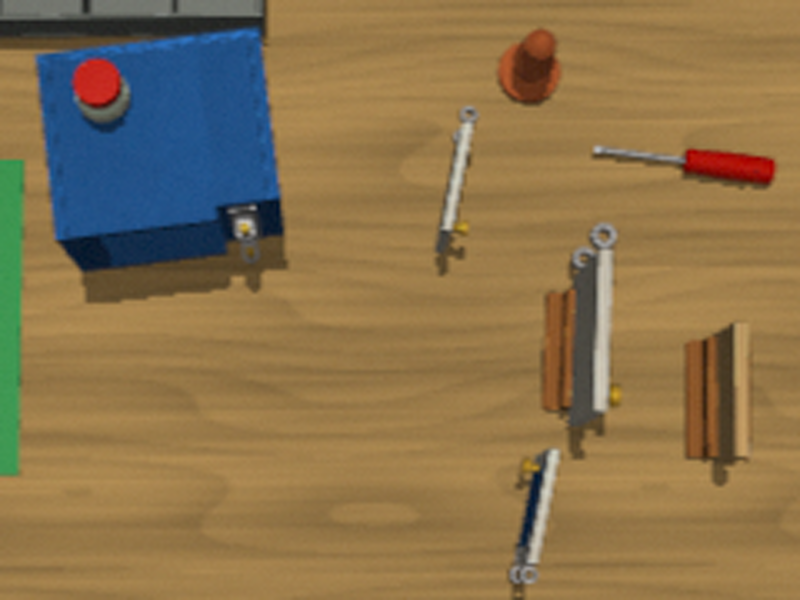

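The door meant is the large grey/white one in the slotted stand. Its upper knuckle is at top (361,191), its brass knob at (364,238), and its blue outer side faces away from the scene camera. The two others have smaller panels and no stand. The cabinet front faces the robot, with the upper pin at top (253.5,188) / scene (277,226).

```bash
cat > m.py <<'E'
from h import *
def comp(c,m,u,v,rad=12):
    n,l,st,ce=cv2.connectedComponentsWithStats(m.astype(np.uint8))
    best=[i for i in range(1,n) if (np.hypot(*(np.argwhere(l==i)[:,::-1]-[u,v]).T).min()<rad)]
    if not best: return None
    i=max(best,key=lambda i:st[i,4]); return l==i
def rect(m):
    cn=max(cv2.findContours(m.astype(np.uint8),cv2.RETR_EXTERNAL,cv2.CHAIN_APPROX_NONE)[0],key=cv2.contourArea)
    return cv2.minAreaRect(cn),cn
E
python3 - <<'E'
from m import *
S=cap('scene');T=cap('top')
for n,c,(u,v),(pu,pv),(cu,cv_) in(('scene',S,(217,125),(277,226),(245,275)),('top',T,(361,220),(253,188),(225,155))):
    hsv=cv2.cvtColor(c['frame'],cv2.COLOR_BGR2HSV).astype(int);H,s,V=[hsv[...,i] for i in range(3)]
    print(n,'door px',hsv[v-3:v+4,u-3:u+4].reshape(-1,3)[::6].tolist())
    print(hsv[pv-2:pv+3,pu-3:pu+4].tolist())
    print('cab',hsv[cv_,cu])
    br=comp(c,(H>12)&(H<35)&(s>110)&(V>110),pu,pv,3)
    if br is not None: print('brass',br.sum(),np.argwhere(br).mean(0)[::-1])
    w=comp(c,(s<60)&(V>150),u,v,6)
    if w is not None: print(w.sum(),rect(w)[0],cv2.boxPoints(rect(w)[0]).round(1).tolist())
    b=comp(c,(H>100)&(H<125)&(s>120)&(V>100),cu,cv_,3)
    if b is not None:
        ap=cv2.approxPolyDP(rect(b)[1],3,True)[:,0];print('cabinet',b.sum(),ap.tolist())
E
```

```text
scene door px [[15, 60, 137], [16, 31, 197], [14, 31, 197], [14, 32, 135], [12, 38, 100], [8, 33, 92], [16, 32, 88], [16, 32, 89], [10, 35, 88]]
[[[15, 117, 155], [17, 132, 166], [18, 146, 173], [17, 139, 176], [16, 118, 162], [16, 116, 161], [15, 115, 158]], [[17, 129, 158], [18, 152, 179], [18, 151, 182], [18, 154, 182], [17, 134, 173], [15, 119, 161], [16, 116, 160]], [[16, 117, 157], [18, 155, 174], [18, 153, 183], [18, 150, 185], [18, 143, 146], [16, 115, 157], [16, 114, 163]], [[17, 100, 128], [18, 155, 117], [19, 157, 133], [19, 150, 131], [18, 116, 99], [16, 91, 152], [16, 112, 157]], [[16, 54, 132], [17, 134, 97], [18, 154, 88], [18, 155, 92], [19, 126, 81], [11, 30, 95], [15, 115, 151]]]
cab [108 160 123]
brass 103003 [293.25179849 205.62675844]
178 ((216.63014221191406, 122.74728393554688), (3.306800127029419, 54.07316970825195), 62.241458892822266) [[191.89999389648438, 133.89999389648438], [239.8000030517578, 108.69999694824219], [241.3000030517578, 111.5999984741211], [193.5, 136.8000030517578]]
cabinet 7602 [[257, 218], [204, 270], [286, 337], [340, 269], [283, 229], [
[... 319 characters left out ...]
 193], [21, 62, 197], [40, 5, 161], [45, 5, 97]], [[0, 0, 93], [21, 60, 149], [23, 130, 186], [24, 190, 196], [22, 128, 176], [22, 38, 148], [20, 7, 108]], [[30, 3, 93], [19, 27, 133], [21, 96, 143], [23, 187, 135], [22, 95, 124], [20, 19, 161], [15, 7, 137]], [[120, 6, 86], [6, 8, 153], [18, 22, 140], [20, 92, 75], [17, 48, 85], [20, 13, 122], [8, 9, 109]]]
cab [106 195 137]
brass 5 [253. 188.]
208 ((360.42431640625, 218.49769592285156), (4.331345081329346, 47.1298828125), 1.7357045412063599) [[357.5, 242.0], [359.0, 194.89999389648438], [363.29998779296875, 195.0], [361.8999938964844, 242.10000610351562]]
cabinet 3332 [[256, 128], [191, 137], [197, 191], [239, 186], [247, 180], [263, 178]]
```

```bash
python3 - <<'E'
from m import *
from scipy.optimize import least_squares
S=cap('scene');T=cap('top')
k,_=tri(S,(192.2,135.6),T,(361.1,194.8));f,_2=tri(S,(241,109.9),T,(359.7,242.4))
print('door knuckle-end',k,_,'free',f,_2,'len',np.linalg.norm(f-k),'yaw y',np.degrees(np.arctan2(*(f-k)[1::-1])))
print('on z.168', [plane(c,*p,.168).round(4) for c,p in((S,(192.2,135.6)),(T,(361.1,194.8)),(S,(241,109.9)),(T,(359.7,242.4)))])
sc=[(257,218),(204,270),(286,337),(340,269)];tp=[(263,178),(256,128),(191,137),(197,191)]
loc=np.array([[18,-30],[170,-30],[170,165],[6,165]])/1e3
P=[]
for a,b in zip(sc,tp):
    p,g=tri(S,a,T,b);P.append(p);print(p.round(4),round(g,4),plane(S,*a,.17)[:2].round(4),plane(T,*b,.17)[:2].round(4))
def res(x):
    R=np.array([[np.cos(x[2]),-np.sin(x[2])],[np.sin(x[2]),np.cos(x[2])]])
    W=loc@R.T+x[:2]
    return np.concatenate([proj(c,[*w,.17])-q for c,Q in((S,sc),(T,tp)) for w,q in zip(W,Q)])
s=least_squares(res,[.5,.1,0],loss='soft_l1');print(s.x,np.degrees(s.x[2]),s.fun.round(1))
x=s.x
hi=[]
# pin tips: upper tip z .152 
for n,c,p in(('S',S,(276.6,225.5)),('T',T,(253,187.6))):
    w=plane(c,*p,.150)[:2]-x[:2];print('pin high local',n,np.cos(x[2])*w[0]+np.sin(x[2])*w[1],-np.sin(x[2])*w[0]+np.cos(x[2])*w[1])
print(tri(S,(276.6,225.5),T,(253,187.6)))
E
```

```text
door knuckle-end [ 0.58797164 -0.20612207  0.16349426] 0.0028895473136583702 free [ 0.44994096 -0.19542508  0.16736489] 0.0026375177378670494 len 0.1384986491290028 yaw y 175.5685958623211
on z.168 [array([ 0.5911, -0.2031,  0.168 ]), array([ 0.5861, -0.2044,  0.168 ]), array([ 0.4497, -0.1937,  0.168 ]), array([ 0.4508, -0.1963,  0.168 ])]
[0.6368 0.0735 0.1688] 0.0005 [0.6375 0.0739] [0.6363 0.0737]
[0.784  0.0931 0.17  ] 0.0006 [0.7842 0.0929] [0.7838 0.0933]
[0.7599 0.2815 0.1643] 0.0002 [0.7613 0.2828] [0.7583 0.2805]
[0.6008 0.2614 0.1667] 0.0002 [0.6024 0.2621] [0.6001 0.261 ]
[0.61378026 0.09905187 0.12522745] 7.17500449397497 [-0.  -1.3 -1.7 -0.2  0.3  0.8  1.8 -0.6  0.8  0.3  1.  -0.8 -1.2 -1.2
 -0.9  0.4]
pin high local S -0.0008730151999975807 0.005402254170738653
pin high local T -0.000700791340966365 0.0041062656970022714
(array([0.61230957, 0.1035306 , 0.14939796]), np.float64(0.0011957442852166338))
```

Call:
step_arm:
  targets: "0 0 -2.5 -6.63;0 0 -2.5 -6.63;0 0 -2.5 -6.63;1.5 3.13 0 0;1.5 3.13 0 0;1.5 3.13 0 0;1.5 3.13 0 0;1.5 3.13 0 0;1.5 3.13 0 0;1.5 3.13 0 0;1.5 3.13 0 0;1.5 3.13 0 0"
  claw: 8.7

```text
time_s: 1.3
tcp_pos: [0.3685, 0.279, 0.2689]
ee_rot: [[0.998, -0.07, 0.0], [-0.07, -0.998, 0.0], [0.0, -0.0, -1.0]]
wrist_force: [0.5, -0.8, -0.7]
gripper_width: 0.999
gripper_force: 0.0
```

Call:
step_arm:
  targets: "1.5 3.13 0 0;1.5 3.13 0 0;1.5 3.13 0 0;1.5 3.13 0 0;1.5 3.13 0 0;1.5 3.13 0 0;1.5 3.13 0 0;1.5 3.13 0 0;1.5 3.13 0 0;1.5 3.13 0 0;1.5 3.13 0 0;0 0 0 0"
  claw: 4

```text
time_s: 2.3
tcp_pos: [0.5098, -0.0787, 0.268]
ee_rot: [[0.997, -0.076, -0.001], [-0.076, -0.997, -0.001], [-0.001, 0.001, -1.0]]
wrist_force: [0.5, 0.7, -0.2]
gripper_width: 0.463
gripper_force: 0.0
```

Call:
step_arm:
  targets: "1.4 3.01 0 0;1.4 3.01 0 0;1.4 3.01 0 0;1.4 3.01 0 0;0 0 0 0;0 0 0 0;0 0 0 0"
  claw: 4

```text
time_s: 2.88
tcp_pos: [0.5557, -0.1983, 0.2683]
ee_rot: [[0.997, -0.071, -0.001], [-0.071, -0.997, 0.0], [-0.001, -0.0, -1.0]]
wrist_force: [0.2, 0.3, 0.5]
gripper_width: 0.463
gripper_force: 0.0
```

```bash
python3 - <<'E'
from m import *
S=cap('scene','s1.png');T=cap('top','t1.png')
print(sense()['tcp_pos'])
for n,c,(u,v) in(('scene',S,(217,125)),('top',T,(361,220))):
    hsv=cv2.cvtColor(c['frame'],cv2.COLOR_BGR2HSV).astype(int);H,s,V=[hsv[...,i] for i in range(3)]
    print(proj(c,sense()['tcp_pos']))
a=cv2.resize(S['frame'][60:210,140:320],(720,600),interpolation=cv2.INTER_CUBIC);cv2.imwrite('pics/c3.png',a)
E
```

```text
[ 0.55575542 -0.19755412  0.26890659]
[199.27532687  94.60597137]
[364.82140701 199.46515429]
```

View pics/c3.png

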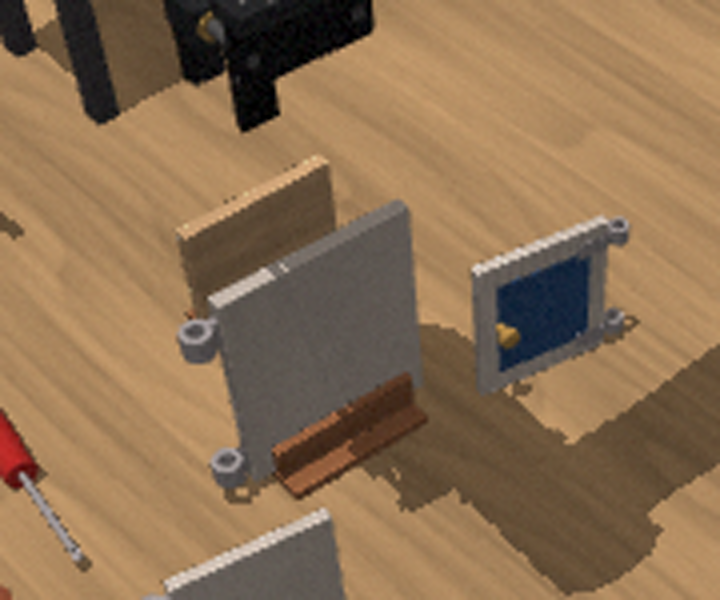

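The fingers are above the door's top edge, at crop (276,268) = scene (209,127), and lined up across it. I'll descend and grip.

Call:
step_arm:
  targets: "0.1 0.25 2.6 0;0.1 0.25 2.6 0;0 0 2.6 0;0 0 2.6 0;0 0 2 0;0 0 0 0;0 0 0 0"
  claw: 4

```text
time_s: 3.57
tcp_pos: [0.5573, -0.2027, 0.1447]
ee_rot: [[0.998, -0.069, -0.001], [-0.069, -0.998, -0.0], [-0.001, 0.0, -1.0]]
wrist_force: [1.1, -0.1, 0.4]
gripper_width: 0.459
gripper_force: 0.0
```

Call:
step_arm:
  targets: "0 0 0 0;0 0 0 0;0 0 0 0;0 0 0 0;0 0 0 0;0 0 0 0;0 0 0 0;0 0 0 0"
  claw: 0.5

```text
time_s: 4.23
tcp_pos: [0.5576, -0.2036, 0.1447]
ee_rot: [[0.998, -0.071, 0.0], [-0.071, -0.998, -0.0], [0.0, 0.0, -1.0]]
wrist_force: [-0.1, 0.3, -0.6]
gripper_width: 0.065
gripper_force: 0.0
```

```bash
python3 - <<'E'
from m import *
S=cap('scene','s2.png');T=cap('top','t2.png');st=sense()
print(st['tcp_pos'],st['gripper_width'],st['gripper_force'],proj(S,st['tcp_pos']),proj(T,st['tcp_pos']))
a=cv2.resize(S['frame'][70:200,160:280],(554,600),interpolation=cv2.INTER_CUBIC);cv2.imwrite('pics/c4.png',a)
E
```

```text
[ 0.557594   -0.20362177  0.14461057] 0.06545653860980014 0.0 [204.93809506 135.88548102] [359.85727838 205.97838439]
```

View pics/c4.png

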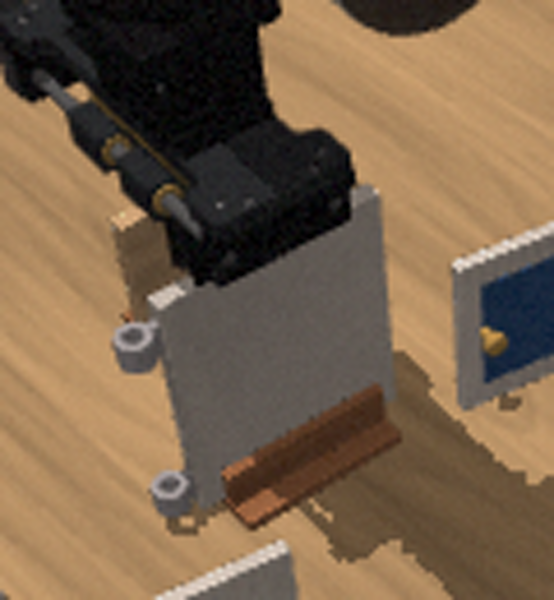

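```bash
python3 - <<'E'
from m import *
S=cap('scene');T=cap('top');st=sense();p=st['tcp_pos'];R=np.array(st['ee_rot'])
print(S.keys(),{k:v for k,v in S.items() if k not in('frame','R','e','rotation','eye')})
s1=cv2.imread('pics/s1.png');t1=cv2.imread('pics/t1.png');p1=np.array([.5557,-.1976,.2689])
def crop(img,c,p,w,box,halfop):
    x0,y0,x1,y1=box;k=4
    a=cv2.resize(img[y0:y1,x0:x1],None,fx=k,fy=k,interpolation=cv2.INTER_CUBIC)
    for q,col in [(p,(0,0,255)),(p+R[:,1]*halfop,(0,255,0)),(p-R[:,1]*halfop,(255,255,0)),(p-[0,0,-.07],(255,0,255))]:
        u=proj(c,q);cv2.circle(a,(int((u[0]-x0)*k),int((u[1]-y0)*k)),4,col,1)
    return a
A=[crop(s1,S,p1,0,(150,30,250,105),.02),crop(t1,T,p1,0,(320,165,420,240),.02),crop(S['frame'],S,p,0,(150,75,250,150),.003),crop(T['frame'],T,p,0,(320,165,420,240),.003)]
cv2.imwrite('pics/c5.png',np.vstack([np.hstack(A[:2]),np.hstack(A[2:])]))
E
```

```text
dict_keys(['frame', 'vertical_fov', 'cx', 'cy', 'eye', 'rotation', 'f', 'R', 'e']) {'vertical_fov': 56.1761563732129, 'cx': 278.5354955013435, 'cy': 211.55878519341803, 'f': np.float64(393.4920865636714)}
```

View pics/c5.png

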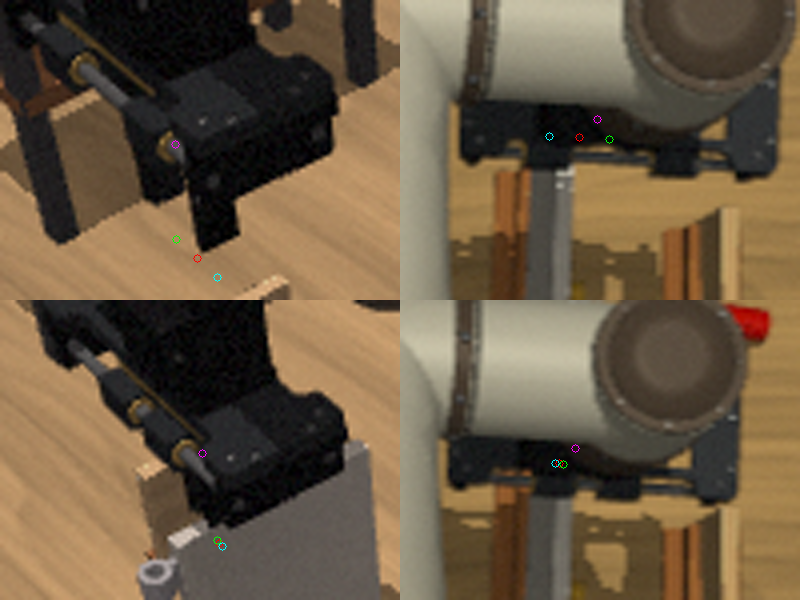

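```bash
python3 - <<'E'
from m import *
S=cap('scene','s3.png');T=cap('top','t3.png');st=sense();p=st['tcp_pos']
print('base',proj(S,[0,0,0]),proj(T,[0,0,0]), proj(S,[0,0,.1]))
# predicted body box at both views
for nm,c in(('S',S),('T',T)):
    R=np.array(st['ee_rot'])
    print(nm,[(dx,dy,dz,proj(c,p+R@np.array([dx,dy,-dz])).round(0).tolist()) for dx in(-.0375,.0375) for dy in(-.095,.095) for dz in(.07,)])
k=cv2.resize(T['frame'][150:260,290:440],(800,587),interpolation=cv2.INTER_CUBIC)
# dark mask extents
for nm,c,box in(('S',S,(150,60,260,160)),('T',T,(320,180,420,230))):
    g=c['frame'].max(2);x0,y0,x1,y1=box;m=g[y0:y1,x0:x1]<60
    ys,xs=np.nonzero(m);print(nm,xs.min()+x0,xs.max()+x0,ys.min()+y0,ys.max()+y0)
s0=cv2.imread('pics/s2.png')
a=np.hstack([cv2.resize(c['frame'][y0:y0+150,x0:x0+100],(400,600),interpolation=cv2.INTER_CUBIC) for c,x0,y0 in((S,165,30),(T,320,140))])
cv2.imwrite('pics/c6.png',a)
E
```

```text
base [396.69814263 117.09026261] [289.91792416 398.62008532] [405.70963611  90.21300273]
S [(-0.0375, -0.095, 0.07, [239.0, 129.0]), (-0.0375, 0.095, 0.07, [192.0, 86.0]), (0.0375, -0.095, 0.07, [210.0, 144.0]), (0.0375, 0.095, 0.07, [165.0, 99.0])]
T [(-0.0375, -0.095, 0.07, [329.0, 213.0]), (-0.0375, 0.095, 0.07, [398.0, 218.0]), (0.0375, -0.095, 0.07, [330.0, 186.0]), (0.0375, 0.095, 0.07, [399.0, 191.0])]
S 154 259 60 131
T 331 404 183 229
```

The base and cabinet project correctly in both views. The gripper, though, appears about 25-30 mm higher than reported in the scene view, and its fingers closed just above the door's edge. I'll open it and feel downwards.

Call:
step_arm:
  targets: "0 0 0 0;0 0 0 0;0 0 0 0;0 0 0 0;0 0 0 0;0 0 0.5 0;0 0 0.5 0;0 0 0.5 0;0 0 0 0"
  claw: 5

```text
time_s: 5.28
tcp_pos: [0.5566, -0.2033, 0.1279]
ee_rot: [[0.997, -0.071, -0.003], [-0.071, -0.997, 0.001], [-0.003, -0.001, -1.0]]
wrist_force: [-0.7, -0.2, -0.3]
gripper_width: 0.559
gripper_force: 0.0
```

Call:
step_arm:
  targets: "0 0 0.5 0;0 0 0.5 0;0 0 0 0;0 0 0 0"

```text
time_s: 5.62
tcp_pos: [0.5574, -0.2036, 0.1192]
ee_rot: [[0.998, -0.071, -0.001], [-0.071, -0.998, 0.0], [-0.001, 0.0, -1.0]]
wrist_force: [0.3, -0.5, 1.9]
gripper_width: 0.574
gripper_force: 0.0
```

Call:
step_arm:
  targets: "0 0 0 0;0 0 0 0;0 0 0 0;0 0 0 0;0 0 0 0;0 0 0 0;0 0 0 0;0 0 0 0;0 0 0 0"
  claw: 0.6

```text
time_s: 6.37
tcp_pos: [0.5577, -0.2035, 0.1197]
ee_rot: [[0.998, -0.07, 0.0], [-0.07, -0.998, 0.0], [0.0, -0.0, -1.0]]
wrist_force: [0.4, 0.4, -0.1]
gripper_width: 0.136
gripper_force: 30.0
```

Call:
step_arm:
  targets: "0 0 0 0;0 0 0 0;0 0 0 0;0 0 0.5 0;0 0 0.4 0;0 0 0 0"
  claw: 3

```text
time_s: 6.87
tcp_pos: [0.5567, -0.2034, 0.1093]
ee_rot: [[0.997, -0.071, -0.002], [-0.071, -0.997, 0.001], [-0.002, -0.0, -1.0]]
wrist_force: [0.3, -0.6, 0.8]
gripper_width: 0.337
gripper_force: 0.0
```

Call:
step_arm:
  targets: "0 0 0 0;0 0 0 0;0 0 0 0;0 0 0 0;0 0 0 0;0 0 0 0;0 0 0 0"
  claw: 0.6

```text
time_s: 7.45
tcp_pos: [0.5578, -0.2035, 0.1108]
ee_rot: [[0.998, -0.071, 0.0], [-0.071, -0.998, -0.0], [0.0, 0.0, -1.0]]
wrist_force: [0.3, -0.5, 0.4]
gripper_width: 0.134
gripper_force: 30.0
```

Call:
step_arm:
  targets: "0 0 -0.5 0;0 0 -0.5 0;0 0 -1 0;0 0 -1 0;0 0 -1 0;0 0 -1 0;0 0 0 0;0 0 0 0;0 0 0 0"

```text
time_s: 8.2
tcp_pos: [0.5572, -0.2034, 0.1604]
ee_rot: [[0.997, -0.071, -0.001], [-0.071, -0.997, 0.001], [-0.001, -0.001, -1.0]]
wrist_force: [0.8, 0.8, -2.7]
gripper_width: 0.133
gripper_force: 30.0
```

```bash
python3 - <<'E'
from m import *
S=cap('scene','s4.png');T=cap('top','t4.png');st=sense();print(st['tcp_pos'],st['wrist_force'],st['moment'],st['gripper_width'])
a=np.hstack([cv2.resize(c['frame'][y0:y0+150,x0:x0+100],(400,600),interpolation=cv2.INTER_CUBIC) for c,x0,y0 in((S,165,30),(T,320,140))])
cv2.imwrite('pics/c6.png',a)
E
```

```text
[ 0.55706649 -0.2034245   0.15990942] [ 0.17340472  0.26873532 -3.71680842] [-0.04396666 -0.09306983 -0.00561831] 0.13442311977516747
```

View pics/c6.png

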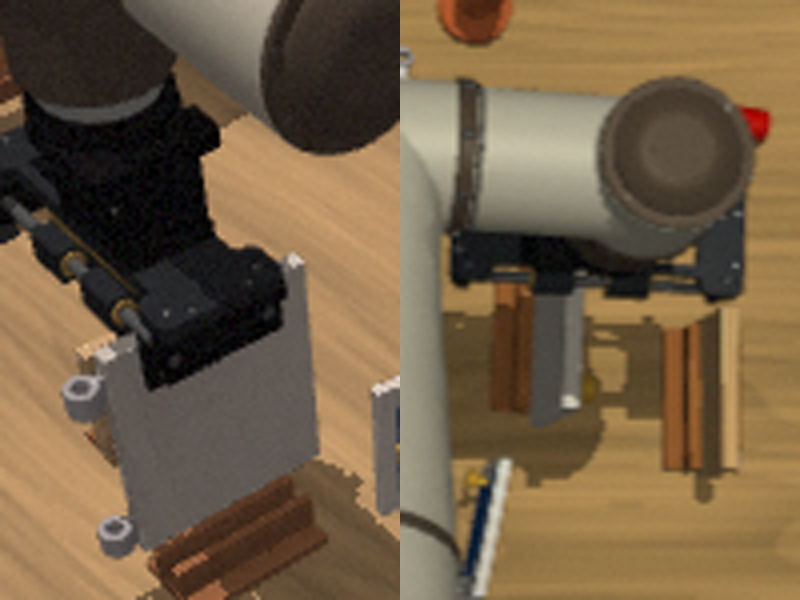

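Call:
step_arm:
  targets: "0 0 -1.5 0;0 0 -3 0;0 0 -3 0;0 0 -1.5 0;-0.4 -1.5 0 0;-0.8 -2.96 0 0;-0.8 -2.96 0 0;-0.8 -2.96 0 0;-0.8 -2.96 0 0;-0.8 -2.96 0 0;-0.8 -2.96 0 0;-0.8 -2.96 0 0"

```text
time_s: 9.3
tcp_pos: [0.5126, 0.0236, 0.2501]
ee_rot: [[0.997, -0.071, -0.001], [-0.071, -0.997, -0.0], [-0.001, 0.0, -1.0]]
wrist_force: [1.2, -0.6, -3.1]
gripper_width: 0.134
gripper_force: 30.0
```

Call:
step_arm:
  targets: "-0.8 -2.96 0 0;-0.8 -2.96 0 0;-0.4 -1.5 0 0;0 0 0 0;0 0 1 0;0 0 2 0;0 0 2.2 0;0 0 2 0;0 0 1 0;0 0 0 0;0 0 0 0"

```text
time_s: 10.22
tcp_pos: [0.499, 0.0969, 0.1684]
ee_rot: [[0.997, -0.071, -0.001], [-0.071, -0.997, -0.001], [-0.0, 0.001, -1.0]]
wrist_force: [1.0, 0.3, -2.6]
gripper_width: 0.136
gripper_force: 30.0
```

```bash
python3 - <<'E'
from m import *
S=cap('scene','s5.png');T=cap('top','t5.png');st=sense();print(st['tcp_pos'],st['ee_rot'][:2,:2],st['wrist_force'],st['gripper_width'])
a=np.hstack([cv2.resize(c['frame'][y0:y0+150,x0:x0+100],(400,600),interpolation=cv2.INTER_CUBIC) for c,x0,y0 in((S,215,155),(T,215,140))])
cv2.imwrite('pics/c7.png',a)
E
```

```text
[0.49988721 0.09770061 0.16988181] [[ 0.99747911 -0.07091639]
 [-0.07091822 -0.99748192]] [ 0.06156549 -0.02719904 -3.65996204] 0.13153650666802177
```

View pics/c7.png

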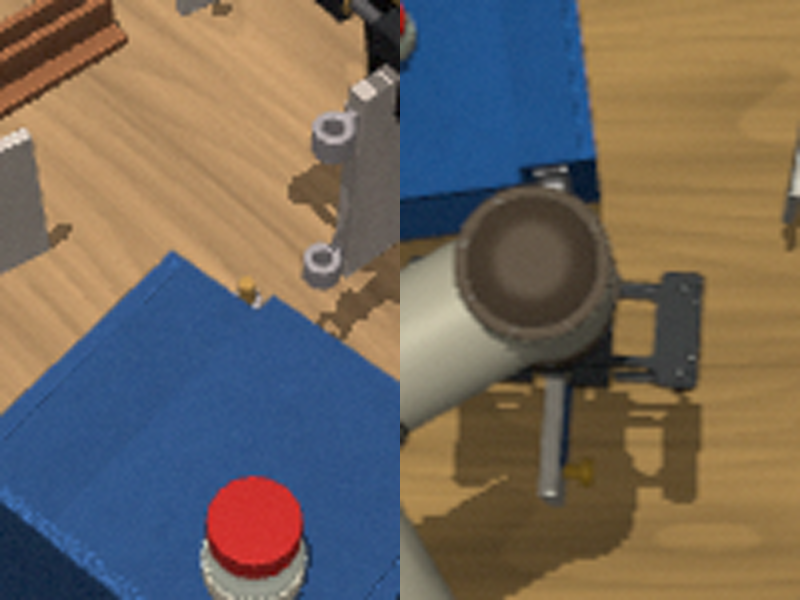

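The crop shows the upper knuckle ring at scene (299,187), the lower at (296,220), and the pin tip at (277,226). The door hangs upright and its free end is at top (253,263).

```bash
python3 - <<'E'
from m import *
S=cap('scene');T=cap('top')
F=S['frame']
# ring holes: dark blobs inside bright ring -> refine via enlarged ring mask
def ring(u,v,rad):
    x0,y0=int(u)-rad,int(v)-rad;a=cv2.cvtColor(F[y0:y0+2*rad,x0:x0+2*rad],cv2.COLOR_BGR2HSV).astype(int)
    m=((a[...,1]<45)&(a[...,2]>125)).astype(np.uint8)
    cn=max(cv2.findContours(m,cv2.RETR_EXTERNAL,cv2.CHAIN_APPROX_NONE)[0],key=len)
    return (np.array(cv2.minAreaRect(cn)[0])+[x0,y0]),m
for (u,v),z in(((299,187),.213),((296,220.5),.097)):
    q,m=ring(u,v,8);print(q,plane(S,*q,z)[:2],plane(S,u,v,z)[:2]);print('\n'.join(''.join('.#'[i] for i in r) for r in m))
print('exp',proj(S,[.5449,.0952,.213]),proj(S,[.5449,.0952,.097]))
print('free end exp',proj(T,np.array([.5449,.0952,.227])+[-.154*.9975,.154*.071,0]), 'if tilt')
E
```

```text
[298.72973013 186.37837839] [0.5456964 0.0969447] [0.54642682 0.09840956]
..............##
................
................
...........#....
.....#########..
...##########...
...##.....###...
..###.....###...
..###.....###...
...###...###....
...########.....
.....#####......
................
................
................
................
[295.  219.5] [0.54750145 0.09610548] [0.54778208 0.09949927]
................
................
................
................
.....####.......
....#######.....
...##....###....
...##.....##....
...###....##....
...####..###....
....#######.....
......###.......
................
................
................
................
exp [298.38253382 185.65975486] [295.5374766  218.58558382]
free end exp [250.69771166 263.58030435] if tilt
```

Call:
step_arm:
  targets: "0 0 1.1 0;0 0 1.1 0;0 0 1 0;0 0 0 0;1 -0.2 0 0;1.3 -0.2 0 0;1.3 -0.2 0 0;1.3 -0.2 0 0;1 -0.2 0 0;0.7 -0.1 0 0;0 0 0 0;0 0 0 0"

```text
time_s: 11.42
tcp_pos: [0.5653, 0.104, 0.1365]
ee_rot: [[0.997, -0.071, -0.001], [-0.071, -0.997, -0.0], [-0.001, 0.0, -1.0]]
wrist_force: [0.6, -0.6, -3.5]
gripper_width: 0.135
gripper_force: 30.0
```

```bash
python3 - <<'E'
from m import *
S=cap('scene','s6.png');st=sense();print(st['tcp_pos'],st['wrist_force'],st['moment'])
F=S['frame']
print('exp upper',proj(S,[.6131,.1042,.181]),'lower',proj(S,[.6131,.1042,.065]), 'pin',proj(S,[.6131,.1042,.152]))
a=cv2.resize(F[190:240,250:310],(720,600),interpolation=cv2.INTER_CUBIC)
cv2.imwrite('pics/c8.png',a)
E
```

```text
[0.56487218 0.10389528 0.13649927] [-0.36210149  0.00437703 -3.2342177 ] [-0.0342221  -0.08385483  0.05116298]
exp upper [276.38990363 217.08916118] lower [275.93465179 246.77226715] pin [276.26591385 225.17348194]
```

View pics/c8.png

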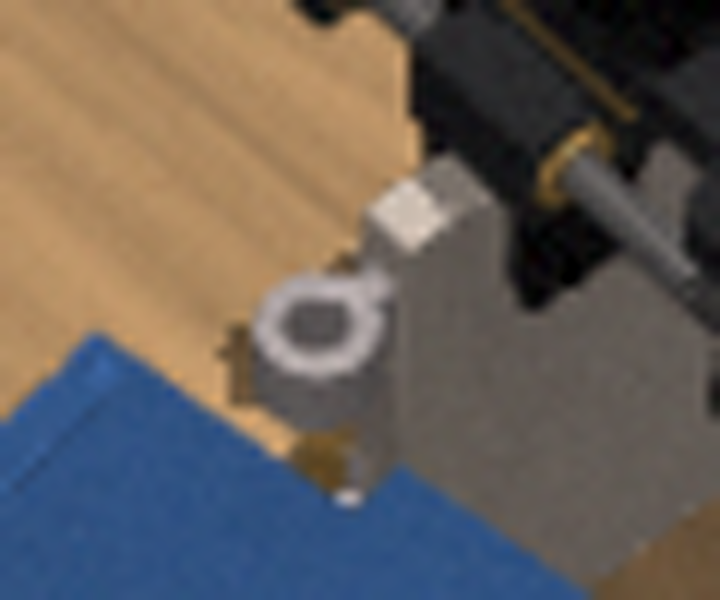

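The ring is centred at about scene (276.3,216.5), within 1 px of where it should sit above the pin, and brass shows just below it at (276.6,228). That was my tenth and last picture, so from here I'll feel my way down.

Call:
step_arm:
  targets: "0 0 0.3 0;0 0 0.3 0;0 0 0.2 0;0 0 0 0;0 0 0 0;0 0 0 0"

```text
time_s: 11.97
tcp_pos: [0.5654, 0.1041, 0.1287]
ee_rot: [[0.998, -0.07, 0.0], [-0.07, -0.998, -0.0], [0.0, 0.0, -1.0]]
wrist_force: [0.1, 0.5, -3.0]
gripper_width: 0.133
gripper_force: 30.0
```

Call:
step_arm:
  targets: "0 0 0.1 0;0 0 0.1 0;0 0 0 0;0 0 0.1 0;0 0 0 0;0 0 0 0"

```text
time_s: 12.47
tcp_pos: [0.5655, 0.1041, 0.1264]
ee_rot: [[0.998, -0.07, 0.001], [-0.07, -0.998, 0.0], [0.001, -0.0, -1.0]]
wrist_force: [-1.1, -0.2, 1.9]
gripper_width: 0.137
gripper_force: 30.0
```

```bash
python3 - <<'E'
from m import *
S=cap('scene');st=sense();print(st['tcp_pos'],st['wrist_force'],st['moment'])
F=cv2.imread('pics/s6.png')
def sub(F,u,v,rad,fn):
    x0,y0=u-rad,v-rad;a=cv2.cvtColor(F[y0:y0+2*rad,x0:x0+2*rad],cv2.COLOR_BGR2HSV).astype(int)
    m=fn(a);n,l,s,ce=cv2.connectedComponentsWithStats(m.astype(np.uint8));i=1+s[1:,4].argmax();m=l==i
    print('\n'.join(''.join('.#'[int(k)] for k in r) for r in m));return m,x0,y0
m,x0,y0=sub(F,276,217,8,lambda a:(a[...,1]<45)&(a[...,2]>125))
m[:, 11:]&=(np.arange(16)>3)[:,None]
cn=cv2.findContours(m.astype(np.uint8),cv2.RETR_EXTERNAL,cv2.CHAIN_APPROX_NONE)[0];cn=max(cn,key=len)
e=cv2.fitEllipse(cn);q=np.array(e[0])+[x0,y0];print('ring',q,e,plane(S,*q,.1797)[:2])
F0=cv2.imread('pics/scene0.png')
a=cv2.cvtColor(F0[218:234,268:286],cv2.COLOR_BGR2HSV).astype(int)
print(a[...,1].tolist());print(a[...,2].tolist())
E
```

```text
[0.56554964 0.10410583 0.12635336] [-1.34079527 -0.02810081  1.46471293] [ 0.02440742  0.42559188 -0.00674943]
................
................
................
............##..
......#########.
.....##########.
....##.....##...
...###.....###..
...##......###..
...###.....##...
....#########...
.....#######....
........#.......
................
................
................
ring [276.41189194 216.48435116] ((8.41189193725586, 7.48435115814209), (7.605938911437988, 11.264230728149414), 72.04006958007812) [0.61145415 0.10255186]
[[116, 117, 121, 114, 114, 115, 119, 116, 118, 118, 118, 117, 115, 114, 115, 115, 116, 111], [115, 112, 113, 116, 117, 115, 115, 115, 116, 117, 114, 119, 113, 117, 115, 114, 117, 112], [112, 116, 117, 113, 112, 116, 118, 114, 115, 116, 114, 114, 114, 115, 116, 113, 118, 115], [115, 116, 117, 115, 119, 111, 111, 117, 112, 114, 117, 116, 114, 117, 119, 115, 116, 116], [118, 113, 119, 116, 113, 120, 114, 112, 116, 113, 115, 117, 116, 117, 113, 114, 114, 115], [116, 116, 113, 117, 118, 114, 114, 115, 115, 119, 116, 115, 115, 112, 116, 115, 115, 114], [77, 117
[... 1645 characters left out ...]
185, 183, 156, 172, 181, 183, 146, 158, 161, 162, 162, 160, 163, 163], [120, 119, 119, 119, 147, 183, 129, 118, 137, 128, 102, 150, 157, 160, 162, 162, 161, 163], [120, 119, 119, 117, 117, 128, 132, 93, 87, 95, 90, 95, 151, 157, 161, 135, 162, 158], [118, 119, 118, 118, 117, 120, 92, 82, 92, 88, 80, 151, 154, 151, 107, 118, 104, 159], [117, 117, 116, 117, 119, 115, 116, 115, 75, 87, 115, 154, 137, 100, 117, 120, 122, 109], [122, 117, 121, 115, 117, 118, 114, 117, 115, 91, 148, 157, 99, 119, 118, 119, 121, 118], [115, 119, 115, 114, 118, 118, 113, 118, 119, 114, 119, 107, 118, 120, 120, 120, 121, 117], [118, 119, 114, 116, 116, 117, 115, 119, 115, 118, 117, 122, 120, 118, 119, 119, 119, 121]]
```

Call:
step_arm:
  targets: "0 0 -0.2 0;0 0 0 0;0.15 -0.1 0 0;0 0 0 0;0 0 0.1 0;0 0 0.1 0;0 0 0 0;0 0 0 0"

```text
time_s: 13.18
tcp_pos: [0.5668, 0.105, 0.1254]
ee_rot: [[0.998, -0.071, -0.0], [-0.071, -0.998, -0.0], [-0.0, 0.0, -1.0]]
wrist_force: [0.6, 0.6, -4.4]
gripper_width: 0.136
gripper_force: 30.0
```

```bash
python3 -c "
from h import *
s=sense();print(s['tcp_pos'],s['wrist_force'],s['moment'])"
```

```text
[0.56682789 0.10498823 0.12536554] [ 0.60658076  0.60124348 -4.36003056] [ 0.09155821 -0.15373743 -0.0013762 ]
```

Call:
step_arm:
  targets: "0 0 0.1 0;0 0 0.1 0;0 0 0 0;0 0 0 0"

```text
time_s: 13.52
tcp_pos: [0.5669, 0.105, 0.1235]
ee_rot: [[0.998, -0.071, -0.0], [-0.071, -0.998, 0.0], [-0.0, -0.0, -1.0]]
wrist_force: [0.4, -0.4, -3.5]
gripper_width: 0.135
gripper_force: 30.0
```

Call:
step_arm:
  targets: "0 0 0.1 0;0 0 0.1 0;0 0 0 0;0 0 0 0"

```text
time_s: 13.85
tcp_pos: [0.5669, 0.105, 0.1216]
ee_rot: [[0.998, -0.071, 0.0], [-0.071, -0.998, 0.0], [0.0, -0.0, -1.0]]
wrist_force: [0.4, 0.1, -3.4]
gripper_width: 0.14
gripper_force: 30.0
```

Call:
step_arm:
  targets: "0 0 0.1 0;0 0 0.1 0;0 0 0.1 0;0 0 0 0;0 0 0 0"

```text
time_s: 14.27
tcp_pos: [0.5669, 0.105, 0.1185]
ee_rot: [[0.998, -0.071, -0.0], [-0.071, -0.998, 0.0], [-0.0, -0.0, -1.0]]
wrist_force: [0.1, 1.4, -3.6]
gripper_width: 0.13
gripper_force: 30.0
```

Call:
step_arm:
  targets: "0 0 0.1 0;0 0 0.1 0;0 0 0.1 0;0 0 0 0;0 0 0 0"

```text
time_s: 14.68
tcp_pos: [0.5669, 0.105, 0.1155]
ee_rot: [[0.998, -0.071, -0.0], [-0.071, -0.998, 0.0], [-0.0, -0.0, -1.0]]
wrist_force: [0.5, 0.9, -3.5]
gripper_width: 0.136
gripper_force: 30.0
```

Call:
step_arm:
  targets: "0 0 0.1 0;0 0 0.1 0;0 0 0 0;0 0 0 0"

```text
time_s: 15.02
tcp_pos: [0.5669, 0.105, 0.1135]
ee_rot: [[0.998, -0.071, -0.0], [-0.071, -0.998, 0.0], [-0.0, -0.0, -1.0]]
wrist_force: [0.2, 1.2, -3.5]
gripper_width: 0.134
gripper_force: 30.0
```

Call:
step_arm:
  targets: "0 0 0.1 0;0 0 0.1 0;0 0 0 0;0 0 0 0"

```text
time_s: 15.35
tcp_pos: [0.5669, 0.105, 0.1115]
ee_rot: [[0.998, -0.071, -0.0], [-0.071, -0.998, 0.0], [-0.0, -0.0, -1.0]]
wrist_force: [0.4, 1.3, -3.1]
gripper_width: 0.135
gripper_force: 30.0
```

Call:
step_arm:
  targets: "0 0 0.05 0;0 0 0.05 0;0 0 0 0;0 0 0 0"

```text
time_s: 15.68
tcp_pos: [0.567, 0.105, 0.1107]
ee_rot: [[0.998, -0.071, 0.0], [-0.071, -0.998, 0.0], [0.0, -0.0, -1.0]]
wrist_force: [0.1, 1.4, -2.4]
gripper_width: 0.138
gripper_force: 30.0
```

Call:
step_arm:
  targets: "0 0 0.05 0;0 0 0 0;0 0 0.03 0;0 0 0 0;0 0 0 0"

```text
time_s: 16.1
tcp_pos: [0.567, 0.105, 0.1106]
ee_rot: [[0.998, -0.07, 0.001], [-0.07, -0.998, 0.0], [0.001, -0.0, -1.0]]
wrist_force: [-2.4, 1.3, 3.6]
gripper_width: 0.131
gripper_force: 30.0
```

```bash
python3 - <<'E'
from m import *
S=cap('scene','s7.png');st=sense();print(st['tcp_pos'],st['wrist_force'],st['moment'])
print('home ring pred',proj(S,[.6131,.104,.154]),'lower top',proj(S,[.6131,.104,.038]))
F=S['frame'];x0,y0=264,212
a=cv2.cvtColor(F[y0:y0+24,x0:x0+26],cv2.COLOR_BGR2HSV).astype(int);m=(a[...,1]<45)&(a[...,2]>125);b=(a[...,1]>110)&(a[...,0]>90)
print('\n'.join(''.join('#' if m[i,j] else 'b' if b[i,j] else '.' for j in range(26)) for i in range(24)))
E
```

```text
[0.56702054 0.10497178 0.11061958] [-4.1985396   1.85419352  4.54350394] [0.32766028 0.71470749 0.06030757]
home ring pred [276.20588198 224.57108663] lower top [275.78161598 252.71582762]
..........................
...................###....
..................###.....
.................#####....
.................######...
..................####....
...................##.....
..........................
...............##.........
..........########........
b.......##########........
bb.....###....###.........
bbb....##......##.........
bbbbb..##......##.........
bbbbbb.###.....##.........
bbbbbbbb###..###..........
bbbbbbbbb.#####...........
bbbbbbbbbb.........b......
bbbbbbbbbbbb......bbbb....
bbbbbbbbbbbbbb...bbbbbb...
bbbbbbbbbbbbbbbbbbbbbbbbb.
bbbbbbbbbbbbbbbbbbbbbbbbbb
bbbbbbbbbbbbbbbbbbbbbbbbbb
bbbbbbbbbbbbbbbbbbbbbbbbbb
```

It's home: the ring is at (276,224.3) against a predicted (276.2,224.6), and the arms carry the load. I'll release.

Call:
step_arm:
  targets: "0 0 -0.05 0;0 0 0 0;0 0 0 0"

```text
time_s: 16.4
tcp_pos: [0.567, 0.105, 0.1106]
ee_rot: [[0.998, -0.07, 0.0], [-0.07, -0.998, 0.0], [0.0, -0.0, -1.0]]
wrist_force: [-2.6, 1.5, 4.6]
gripper_width: 0.141
gripper_force: 30.0
```

Call:
step_arm:
  targets: "0 0 0 0;0 0 0 0;0 0 0 0;0 0 0 0;0 0 0 0;0 0 0 0;0 0 0 0;0 0 0 0"
  claw: 4.5

```text
time_s: 17.07
tcp_pos: [0.5669, 0.1049, 0.1103]
ee_rot: [[0.998, -0.071, 0.0], [-0.071, -0.998, -0.0], [0.0, 0.0, -1.0]]
wrist_force: [0.4, -0.3, 0.5]
gripper_width: 0.511
gripper_force: 0.0
```

Call:
step_arm:
  targets: "0 0 -0.5 0;0 0 -1.5 0;0 0 -2.5 0;0 0 -2.5 0;0 0 -2 0;0 0 -1 0;0 0 0 0;-1.3 1.1 0 0;-1.3 1.1 0 0;-1.3 1.1 0 0;-1.3 1.1 0 0;0 0 0 0"

```text
time_s: 18.07
tcp_pos: [0.5087, 0.0632, 0.209]
ee_rot: [[0.997, -0.072, -0.004], [-0.072, -0.997, -0.001], [-0.004, 0.001, -1.0]]
wrist_force: [-0.4, 0.9, -0.8]
gripper_width: 0.519
gripper_force: 0.0
```

```bash
python3 - <<'E'
from m import *
S=cap('scene','s8.png');T=cap('top','t8.png');st=sense();print(st['tcp_pos'],st['wrist_force'],st['joints'])
F=S['frame'];hs=cv2.cvtColor(F,cv2.COLOR_BGR2HSV).astype(int)
w=comp(S,(hs[...,1]<60)&(hs[...,2]>150),290,215,15)
if w is not None: print(w.sum(),cv2.boxPoints(rect(w)[0]).round(1).tolist())
for a in(60,70,79,85): 
    y=np.radians(97.2+a);print(a,[proj(S,[.6131+L*np.cos(y),.104+L*np.sin(y),.168]).round(1).tolist() for L in(.014,.154)])
E
```

```text
[0.51137888 0.06446935 0.20953844] [-0.36275444 -0.0790007  -0.41222054] [ 2.52362779e+01  1.06903843e+01 -1.31894693e+01 -1.65725626e-02
 -6.61894182e+01  6.07010344e+01]
161 [[280.70001220703125, 214.5], [308.79998779296875, 195.8000030517578], [311.5, 199.6999969482422], [283.29998779296875, 218.5]]
60 [[282.8, 218.7], [345.7, 199.1]]
70 [[282.3, 217.8], [339.0, 189.9]]
79 [[281.6, 217.0], [331.6, 182.6]]
85 [[281.1, 216.6], [326.1, 178.3]]
```

Call:
step_arm:
  targets: "0 0 1 0;0 0 2 0;0 0 2.5 0;0 0 2.5 0;0 0 1 0;0 0 0.5 0;0 0 0 0;0 0 0 0"
  claw: 0

```text
time_s: 18.83
tcp_pos: [0.5129, 0.0651, 0.1159]
ee_rot: [[0.998, -0.07, 0.001], [-0.07, -0.998, 0.0], [0.001, -0.0, -1.0]]
wrist_force: [0.4, -0.8, 0.1]
gripper_width: 0.038
gripper_force: 0.0
```

```bash
cat > path.py <<'E'
from h import *
st=sense();p=st['tcp_pos'][:2];R=np.array(st['ee_rot'])[:2,:2];print(st['tcp_pos'],st['wrist_force'],st['gripper_width'])
hx,hy=.0105,.015;pin=np.array([.6131,.104])
A=[]
for a in np.arange(80,-0.1,-8):
    y=np.radians(97.2+a);d=np.array([np.cos(y),np.sin(y)]);n=np.array([-d[1],d[0]]) # outer normal = door -x
    n=np.array([-np.sin(y),np.cos(y)])
    sup=hx*abs(n@R[:,0])+hy*abs(n@R[:,1])
    c=pin+d*.095+n*(.006+sup);A.append(c)
A=np.array(A);D=np.diff(np.vstack([p,A]),axis=0)@R*100
for a,c,d in zip(np.arange(80,-.1,-8),A,D):print(a,c.round(4),d.round(2))
E
python3 path.py
```

```text
[0.51290706 0.06505531 0.1158863 ] [ 0.3543139  -0.82737642  0.11982865] 0.03774780623480494
80.0 [0.5172 0.0874] [ 0.27 -2.26]
72.0 [0.5156 0.1001] [-0.24 -1.25]
64.0 [0.5157 0.1127] [-0.08 -1.26]
56.0 [0.5175 0.1255] [ 0.09 -1.29]
48.0 [0.5212 0.1383] [ 0.28 -1.3 ]
40.0 [0.5269 0.1507] [ 0.48 -1.28]
32.0 [0.5345 0.1625] [ 0.68 -1.23]
24.0 [0.544  0.1732] [ 0.87 -1.14]
16.0 [0.5553 0.1826] [ 1.06 -1.01]
8.0 [0.5681 0.1902] [ 1.22 -0.85]
0.0 [0.5821 0.1958] [ 1.36 -0.66]
```

Call:
step_arm:
  targets: "0.07 -0.56 0 0;0.07 -0.56 0 0;0.07 -0.56 0 0;0.06 -0.58 0 0;-0.06 -0.31 0 0;-0.06 -0.31 0 0;-0.06 -0.31 0 0;-0.06 -0.32 0 0;-0.02 -0.32 0 0;-0.02 -0.31 0 0;-0.02 -0.32 0 0;-0.02 -0.31 0 0"

```text
time_s: 19.83
tcp_pos: [0.5148, 0.1126, 0.1154]
ee_rot: [[0.997, -0.071, -0.0], [-0.071, -0.997, -0.0], [-0.0, 0.0, -1.0]]
wrist_force: [0.7, 0.0, -0.4]
gripper_width: 0.007
gripper_force: 0.1
```

Call:
step_arm:
  targets: "0.02 -0.32 0 0;0.02 -0.32 0 0;0.02 -0.32 0 0;0.03 -0.33 0 0;0.07 -0.32 0 0;0.07 -0.32 0 0;0.07 -0.33 0 0;0.07 -0.33 0 0;0.12 -0.32 0 0;0.12 -0.32 0 0;0.12 -0.32 0 0;0.12 -0.32 0 0"

```text
time_s: 20.83
tcp_pos: [0.5262, 0.1507, 0.1153]
ee_rot: [[0.998, -0.071, -0.0], [-0.071, -0.998, -0.0], [-0.0, 0.0, -1.0]]
wrist_force: [-0.3, -0.1, 0.5]
gripper_width: 0.004
gripper_force: 0.1
```

```bash
python3 - <<'E'
from m import *
S=cap('scene','s9.png');T=cap('top','t9.png');st=sense();print(st['tcp_pos'],st['wrist_force'])
for nm,c,pts in(('S',S,[(310,225)]),('T',T,[(240,220)])):
    hs=cv2.cvtColor(c['frame'],cv2.COLOR_BGR2HSV).astype(int)
    m=((hs[...,1]<60)&(hs[...,2]>150)).astype(np.uint8);n,l,s,ce=cv2.connectedComponentsWithStats(m)
    for i in range(1,n):
        u,v=ce[i]
        if s[i,4]>8 and ((nm=='S' and 265<u<400 and 160<v<270) or (nm=='T' and 180<u<280 and 170<v<290)): print(nm,s[i].tolist(),cv2.boxPoints(rect(l==i)[0]).round(0).tolist())
for a in(30,40,50):
    y=np.radians(97.2+a);print(a,[proj(c,[.6131+L*np.cos(y),.104+L*np.sin(y),.168]).round(1).tolist() for c in(S,T) for L in(.014,.154)])
E
```

```text
[0.52636569 0.15088871 0.11532226] [ 0.03046036 -0.09127381  1.01059939]
S [285, 218, 32, 6, 150] [[285.0, 219.0], [316.0, 217.0], [316.0, 222.0], [285.0, 223.0]]
S [272, 221, 12, 9, 48] [[271.0, 225.0], [278.0, 219.0], [284.0, 225.0], [277.0, 231.0]]
T [245, 186, 11, 11, 32] [[244.0, 193.0], [254.0, 186.0], [256.0, 189.0], [246.0, 196.0]]
T [182, 197, 35, 35, 638] [[180.0, 213.0], [204.0, 197.0], [217.0, 217.0], [192.0, 232.0]]
30 [[283.2, 221.7], [353.9, 231.5], [248.5, 189.2], [208.9, 219.0]]
40 [[283.3, 220.7], [353.4, 220.2], [249.0, 189.8], [215.2, 226.0]]
50 [[283.2, 219.6], [350.5, 209.3], [249.7, 190.3], [222.7, 231.8]]
```

The door follows and now stands about 41° open. Continuing slowly.

Call:
step_arm:
  targets: "0.17 -0.31 0 0;0.17 -0.31 0 0;0.17 -0.31 0 0;0.17 -0.3 0 0;0.22 -0.29 0 0;0.22 -0.29 0 0;0.22 -0.28 0 0;0.21 -0.28 0 0;0.18 -0.17 0 0;0.18 -0.17 0 0;0.18 -0.17 0 0;0.18 -0.17 0 0"

```text
time_s: 21.93
tcp_pos: [0.551, 0.1793, 0.1153]
ee_rot: [[0.998, -0.071, -0.0], [-0.071, -0.998, -0.0], [-0.0, 0.0, -1.0]]
wrist_force: [-1.5, -0.2, 0.0]
gripper_width: 0.006
gripper_force: 0.1
```

Call:
step_arm:
  targets: "0.17 -0.16 0 0;0.17 -0.16 0 0;0.15 -0.11 0 0;0.15 -0.11 0 0;0.15 -0.11 0 0;0.15 -0.11 0 0;0.15 -0.1 0 0;0.15 -0.1 0 0;0.15 -0.1 0 0;0.15 -0.1 0 0;0 0 0 0;0 0 0 0"

```text
time_s: 22.93
tcp_pos: [0.5671, 0.1898, 0.1153]
ee_rot: [[0.998, -0.071, 0.0], [-0.071, -0.998, 0.0], [0.0, -0.0, -1.0]]
wrist_force: [-1.4, -0.4, 0.3]
gripper_width: 0.001
gripper_force: 0.0
```

```bash
cat > look.py <<'E'
from m import *
S=cap('scene');T=cap('top');st=sense();print(st['tcp_pos'],st['wrist_force'])
hs=cv2.cvtColor(S['frame'],cv2.COLOR_BGR2HSV).astype(int)
m=((hs[...,1]<60)&(hs[...,2]>120)).astype(np.uint8);n,l,s,ce=cv2.connectedComponentsWithStats(m)
for i in range(1,n):
    u,v=ce[i]
    if s[i,4]>8 and 265<u<400 and 190<v<300: print(s[i].tolist(),cv2.boxPoints(rect(l==i)[0]).round(0).tolist())
for a in(0,5,10,15,20):
    y=np.radians(97.2+a);print(a,[proj(S,[.6131+L*np.cos(y),.104+L*np.sin(y),.168]).round(1).tolist() for L in(.014,.08,.154)])
E
python3 look.py
```

```text
[0.56701091 0.18971434 0.11533599] [ 0.29245518 -0.84306058 -0.72847818]
[269, 222, 76, 35, 381] [[268.0, 227.0], [272.0, 218.0], [347.0, 248.0], [344.0, 257.0]]
0 [[281.8, 224.5], [308.6, 242.8], [340.8, 264.7]]
5 [[282.1, 224.0], [310.6, 240.3], [344.5, 259.6]]
10 [[282.4, 223.6], [312.4, 237.6], [347.6, 254.2]]
15 [[282.7, 223.1], [313.8, 234.9], [350.1, 248.6]]
20 [[282.9, 222.7], [314.9, 232.1], [352.0, 243.0]]
```

Call:
step_arm:
  targets: "0.12 -0.06 0 0;0.12 -0.06 0 0;0.12 -0.06 0 0;0.12 -0.06 0 0;0.12 -0.06 0 0;0.12 -0.06 0 0;0.1 -0.05 0 0;0.1 -0.05 0 0;0.1 -0.05 0 0;0.06 -0.03 0 0;0 0 0 0;0 0 0 0"

```text
time_s: 24.03
tcp_pos: [0.5782, 0.1943, 0.1153]
ee_rot: [[0.998, -0.071, -0.0], [-0.071, -0.998, -0.0], [-0.0, 0.0, -1.0]]
wrist_force: [-0.1, -0.6, -0.8]
gripper_width: 0.008
gripper_force: 0.1
```

```bash
python3 look.py
```

```text
[0.5781271  0.19428485 0.11535397] [-0.53838506  0.28198441 -0.67318019]
[271, 222, 71, 43, 404] [[270.0, 227.0], [275.0, 219.0], [345.0, 256.0], [341.0, 265.0]]
0 [[281.8, 224.5], [308.6, 242.8], [340.8, 264.7]]
5 [[282.1, 224.0], [310.6, 240.3], [344.5, 259.6]]
10 [[282.4, 223.6], [312.4, 237.6], [347.6, 254.2]]
15 [[282.7, 223.1], [313.8, 234.9], [350.1, 248.6]]
20 [[282.9, 222.7], [314.9, 232.1], [352.0, 243.0]]
```

Call:
step_arm:
  targets: "0.06 -0.02 0 0;0.06 -0.02 0 0;0.06 -0.02 0 0;0.06 -0.02 0 0;0 0 0 0;0 0 0 0"

```text
time_s: 24.63
tcp_pos: [0.5806, 0.1949, 0.1153]
ee_rot: [[0.998, -0.071, -0.0], [-0.071, -0.998, -0.0], [-0.0, 0.0, -1.0]]
wrist_force: [-0.1, 0.0, -0.8]
gripper_width: 0.004
gripper_force: 0.2
```

Call:
step_arm:
  targets: "0.06 -0.02 0 0;0.06 -0.02 0 0;0 0 0 0;0 0 0 0"

```text
time_s: 24.97
tcp_pos: [0.5819, 0.1952, 0.1153]
ee_rot: [[0.998, -0.071, -0.0], [-0.071, -0.998, -0.0], [-0.0, 0.0, -1.0]]
wrist_force: [-0.3, 0.1, -0.2]
gripper_width: 0.003
gripper_force: 0.2
```

Expected contact is near here; I'll continue in half-millimetre steps.

Call:
step_arm:
  targets: "0.05 0 0 0;0.05 0 0 0;0 0 0 0;0 0 0 0"

```text
time_s: 25.3
tcp_pos: [0.5828, 0.1952, 0.1154]
ee_rot: [[0.998, -0.071, 0.0], [-0.071, -0.998, 0.0], [0.0, -0.0, -1.0]]
wrist_force: [-0.7, 0.7, -0.0]
gripper_width: 0.008
gripper_force: 0.3
```

Call:
step_arm:
  targets: "0.05 0 0 0;0.05 0 0 0;0 0 0 0;0 0 0 0"

```text
time_s: 25.63
tcp_pos: [0.5837, 0.1952, 0.1153]
ee_rot: [[0.998, -0.071, -0.0], [-0.071, -0.998, 0.0], [-0.0, -0.0, -1.0]]
wrist_force: [-1.1, 0.6, -0.3]
gripper_width: 0.007
gripper_force: 0.6
```

```bash
python3 look.py
```

```text
[0.58377032 0.19514789 0.11534096] [-2.86546929  1.40219703  0.04971051]
[272, 222, 69, 46, 320] [[271.0, 227.0], [276.0, 219.0], [344.0, 259.0], [339.0, 267.0]]
0 [[281.8, 224.5], [308.6, 242.8], [340.8, 264.7]]
5 [[282.1, 224.0], [310.6, 240.3], [344.5, 259.6]]
10 [[282.4, 223.6], [312.4, 237.6], [347.6, 254.2]]
15 [[282.7, 223.1], [313.8, 234.9], [350.1, 248.6]]
20 [[282.9, 222.7], [314.9, 232.1], [352.0, 243.0]]
```

Call:
step_arm:
  targets: "0.05 0 0 0;0 0 0 0;0 0 0 0;0 0 0 0"

```text
time_s: 26.07
tcp_pos: [0.5839, 0.1951, 0.1153]
ee_rot: [[0.998, -0.07, -0.001], [-0.07, -0.998, -0.0], [-0.001, 0.0, -1.0]]
wrist_force: [-3.6, 1.3, 1.4]
gripper_width: 0.004
gripper_force: 1.8
```

Call:
step_arm:
  targets: "0.05 0 0 0;0 0 0 0;0 0 0 0;0 0 0 0"

```text
time_s: 26.4
tcp_pos: [0.5839, 0.1951, 0.1153]
ee_rot: [[0.998, -0.07, -0.002], [-0.07, -0.998, -0.0], [-0.002, 0.0, -1.0]]
wrist_force: [-5.5, 2.9, 1.0]
gripper_width: 0.004
gripper_force: 2.5
```

The TCP has stopped and the force is rising, so the door is against the stop. I'll back off straight out and up.

Call:
step_arm:
  targets: "-0.1 0 0 0;-0.1 0 0 0;-0.2 0 0 0;-0.5 0.05 0 0;-1 0.1 0 0;-1.5 0.2 0 0;-2 0.3 0 0;-2 0 0 0;0 0 -2 0;0 0 -3 0;0 0 -3 0;0 0 0 0"

```text
time_s: 27.4
tcp_pos: [0.5136, 0.1953, 0.2024]
ee_rot: [[0.998, -0.069, 0.012], [-0.069, -0.998, 0.006], [0.012, -0.007, -1.0]]
wrist_force: [0.3, -0.2, 1.2]
gripper_width: 0.002
gripper_force: 0.0
```

```bash
python3 look.py; python3 - <<'E'
from m import *
T=cap('top');hs=cv2.cvtColor(T['frame'],cv2.COLOR_BGR2HSV).astype(int)
n,l,s,ce=cv2.connectedComponentsWithStats(((hs[...,1]<60)&(hs[...,2]>140)).astype(np.uint8))
for i in range(1,n):
    if s[i,4]>8 and 185<ce[i][0]<270 and 165<ce[i][1]<230:print('T',s[i].tolist(),cv2.boxPoints(rect(l==i)[0]).round(0).tolist())
y=np.radians(97.2);print([proj(T,[.6131+L*np.cos(y),.104+L*np.sin(y),.168]).round(1).tolist() for L in(.014,.154)])
E
```

```text
[0.51061332 0.19409628 0.19692694] [0.78521366 0.25031284 0.08329769]
[272, 222, 71, 46, 375] [[271.0, 227.0], [275.0, 219.0], [345.0, 260.0], [340.0, 268.0]]
0 [[281.8, 224.5], [308.6, 242.8], [340.8, 264.7]]
5 [[282.1, 224.0], [310.6, 240.3], [344.5, 259.6]]
10 [[282.4, 223.6], [312.4, 237.6], [347.6, 254.2]]
15 [[282.7, 223.1], [313.8, 234.9], [350.1, 248.6]]
20 [[282.9, 222.7], [314.9, 232.1], [352.0, 243.0]]
T [219, 185, 37, 8, 119] [[219.0, 188.0], [255.0, 185.0], [255.0, 190.0], [219.0, 193.0]]
[[247.5, 186.9], [198.5, 193.3]]
```

Call:
step_arm:
  targets: "-1 0 -1 0;0 0 0 0;0 0 0 0;0 0 0 0"

```text
time_s: 27.88
tcp_pos: [0.5002, 0.1944, 0.205]
ee_rot: [[0.998, -0.07, -0.001], [-0.07, -0.998, -0.0], [-0.001, 0.0, -1.0]]
wrist_force: [0.4, -0.2, -0.3]
gripper_width: 0.004
gripper_force: 0.0
```

```bash
python3 look.py|head -2; python3 -c "
from station import r
print(r.finish_job())"
```

```text
[0.50039505 0.19436615 0.20484641] [-0.28692818 -0.29638506  0.52462873]
[272, 222, 71, 46, 378] [[271.0, 227.0], [275.0, 219.0], [345.0, 260.0], [341.0, 268.0]]
the job is handed in; nothing more can be done
None
```

The door hangs on both pins, is swung shut against the cabinet front and let go; I handed the job in at about 28 s and got no verdict back.

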